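# Tip a gift box onto the label pad

## Robot

A 7-joint arm with a two-finger parallel gripper is mounted at the origin on a cart in front of the work surface, level with it; the furniture and walls round the work are solid. World frame = base frame: x ahead of the robot, y to its left, z up, the work surface at z = 0. Lengths are in m, angles in degrees, forces in N, time in s.
With the tool pointing down it reaches from about 0.4 to 0.925 m from the base axis. Payload 4.1 kg.
Tool frame: the origin (TCP) lies on the centre line of the jaws, within the pads' length; the fingertips stand 25 mm ahead of it and the grasp point (between the pads) lies 6 mm ahead of it; z points along the fingers, y is the line along which they close (so a half turn about z gives the same grasp; the last joint's range is limited). The gripper opens to 85 mm and grips with 20 to 120 N. Pads are 22 mm wide; open, the fingers measure 114 mm over their backs; the gripper's body (76 mm by 85 mm) begins 54 mm behind the grasp point. The pads swing forward as they close: fully open they stand 13 mm farther back than shut.
Start: joints at [70.875, 22.827, 2.584, 88.041, -1.071, 69.15, -2.905], TCP at [0.151, -0.632, 0.225] pointing down, gripper open.
Joint ranges: [-161.44, 161.44], [-28.35, 127.94], [-78.24, 83.42], [0, 140.83], [-78.03, 258.03], [13.02, 114.36], [-168.23, 168.23]. Speed limits (degrees/s): [147.25, 147.25, 180, 180, 180, 180, 180].

## Interface

Orientations are given as a 3x3 rotation matrix whose columns are the frame's x, y, z axes.
In Python, from cell import robot gives the robot as it stands. The module is installed in compiled form; this text tells all that it offers.
- The arm moves only by the shell command python3 -m inch 'ROWS' [OPENING]. ROWS is JSON, a list of rows, each a list of 2 entries, a list of its own where there are three numbers: the shift along the world's x, y, z in cm, then the turn, a rotation vector about the world's x, y, z in degrees. A call has 1 to 20 rows; each row is the pose to reach, as a shift and turn from the pose commanded when the call began; what a row does not reach only later rows make up. A row lasts 1/8 s, in which the tool goes at most 62.5 mm and 10.7 degrees, less where a joint would pass 70% of its speed; a pose out of reach is approached as far as the arm can. A call with a gripper value outside its range is refused whole. OPENING is the opening in per cent of the stroke, from 0 (shut) to 100 (fully open), set as the call begins (- or left out, the last holds). The fingers move at their own pace and stop on an object; the grip force is fixed at half the most. Time passes only in rows, so rows that repeat a pose let the fingers close. It gives the time, the measured TCP pose, the force, the opening and the grip force at its end, in the units of the state.
- robot.get_state(): the state, without advancing time (a new reading comes with each control period).
- robot.grab_frame(name): name is "scene" or "side" or "wrist"; returns the picture (480x640x3 uint8, blue, green, red); there is no depth.
- robot.get_calibration(name): a dict with "fx", "fy", "cx", "cy" (pixels), "world_to_cam" (4x4, takes a point from world to camera coordinates). Camera axes: x right, y down, z forward; pixel columns grow to the right and rows downward; lengths in m; the calibration is good to about 2 mm. A picture is of the moment at which its call begins: read the wrist's pose just before it. get_calibration takes no time and is no camera call; for the wrist camera it gives the pose at the moment of the call.
- robot.sign_off(): hands the job in; it is judged then, once.
Trained networks look in the newest picture that a camera, given by its name, has taken for a name from the list of things; names that differ only in an ending like _2 or _b are one class to them, and where a whole thing is asked for, a point or a joint stands for the part that bears it (a point fixed in the world has none). Each returns a list of dicts, best first, with "confidence" (0 to 1); they miss things now and then, are a little off and sometimes report something else, mostly with a low value. They report only what shows in the picture. A call takes as long as a camera call.
- robot.search_frame(camera, thing): "at" ([x, y, z] in m, in world coordinates, good to about 4 mm: the middle of the surface that is visible of it).
- robot.masks_of(camera, thing): "region" (480x640 bool, what is visible of it).
The state is a dict: "time": time; "q": joint angles; "dq": joint speeds; "effort": joint torques, N m; "position": TCP position; "eef_rot": TCP orientation; "wrist_force": force on the tool from outside, world axes, zero at the start; "moment": the same for the moment, N m; "finger_gap": opening from 0.0 (shut) to 1.0 (fully open); "gripper_force": force on a finger pad.
Only numpy, scipy, OpenCV 4.12 (cv2) and the standard library are available. Lean on these libraries where they do the work, as an engineer would, in place of code of your own. Each camera call takes 0.05 s, during which the arm holds its last target. There are 200 camera calls.

## Task

Put the price label on the tall gift box: slide it upright across the counter until its foot bears squarely on the red stop of the labelling stand, then push it near the top so that it tips over the stop (do not pick it up) and lies flat along the stand, over the label on the pad. Then press down on the lying box with about 12 N, steadily for a second, so that the label sticks, and let go; never put more than 18 N on the box with the fingers, and leave the other things where they are.

Things in the scene. Friction and masses are not known exactly. Their poses are not given: they have to be found in the camera images.
- gift_box: tall closed gift box, bright square pattern, 75 x 75 x 135 mm, 0.35 to 0.65 kg, loose. Origin at the centre of its underside, z up its height, x and y square to its sides. It starts upright before the stop: facing side 45 to 90 mm away, within 12 mm of the stand's centre line, turned up to 15 degrees. Too wide to grip: push it. Pushed high before its foot meets the stop, it may topple
- box_center (a point): centre of the gift box, 67.5 mm above its underside
- stand: grey labelling stand fixed to the counter, 170 mm along its x, 150 mm along its y. Origin on the counter, mid front edge, in the plane of the stop's front face; +y is the direction in which the box is slid and tipped (stand: y = 0 to 150 mm; the box starts at negative y), x runs along the stop, z up. Side rails 13 mm high at x = -80 and +80 mm
- stop: red bar along the stand's front edge, 170 mm long (stand x), 10 mm thick, 12 mm high above the counter, fixed; same origin and axes as the stand. The foot of the box bears on its front face (y = 0)
- label (a point): middle of the white label with a green band on the stand's black rubber pad: on the stand's centre line, 79 mm behind the stop's front face, 18 mm above the counter. Pad 146 mm (x) by 130 mm (y), sprung, gives about 8 N/mm for up to 5 mm. A box tipped over the stop lies on it, upper side about 93 mm above the counter, centre 50 to 60 mm behind the stop's front face
- oil_tin_a: yellow oil tin with black shoulder, 70 mm across, 128 mm tall, bystander; origin under its centre
- oil_tin_b: a second such oil tin, bystander; origin under its centre
- pink_jar: pink jar with black lid, 77 mm across, 84 mm tall, bystander; origin under its centre

How it is judged:
By the outcome, as a careful person would: the job done as asked, in the order asked, and still so for the second after the job is handed in, with the robot touching nothing.
It also fails if it takes over 72 s, if anything falls off the work surface, if the arm or the gripper's body presses on something with over 40 N, if the wrist force passes 120 N, or if a joint passes its speed limit or range.

## Working session

There is one attempt and no reset: what is moved stays moved. The work goes in short steps, Python scripts to look and compute and a shell command to move; the robot and the scene stay as the last step left them, time stands still between calls to the robot, and variables do not carry over. Pictures are saved under pics/ and viewed, at most 10 in all, crops included, and the job is handed in when it is done.

```bash
mkdir -p pics; python3 - <<'E'
from cell import robot
import cv2,numpy as np
s=robot.get_state();print(s['time'],s['position'],np.round(s['eef_rot'],3).tolist(),s['wrist_force'],s['finger_gap'])
ims=[]
for c in("scene","side"):
    im=robot.grab_frame(c);cv2.imwrite(f'pics/{c}0.png',im)
    k=robot.get_calibration(c);print(c,k['fx'],k['fy'],k['cx'],k['cy'],np.round(k['world_to_cam'],3).tolist())
    for t in("gift_box","stand","stop","label","oil_tin_a","pink_jar"):
        print(c,t,[(np.round(d['at'],3).tolist(),round(d['confidence'],2)) for d in robot.search_frame(c,t)])
E
```

```text
0.0 [ 0.15109282 -0.6315188   0.22345453] [[0.973, 0.233, -0.001], [0.233, -0.973, 0.002], [-0.0, -0.002, -1.0]] [-0.41569292 -0.13859185 -0.41619966] 1.0042182295573658
scene 587.7334617401206 587.7334617401206 321.8829089844645 236.2275673880485 [[-0.981, 0.193, -0.007, 0.61], [0.155, 0.768, -0.622, 0.07], [-0.114, -0.611, -0.783, 1.195], [0.0, 0.0, 0.0, 1.0]]
scene gift_box [([0.492, -0.295, 0.11], 0.67)]
scene stand [([0.479, -0.167, 0.017], 0.78)]
scene stop [([0.489, -0.203, 0.011], 0.61)]
scene label [([0.478, -0.167, 0.015], 0.59)]
scene oil_tin_a [([0.689, -0.131, 0.09], 0.57)]
scene pink_jar [([0.713, 0.086, 0.084], 0.86)]
side 465.28240384260255 465.28240384260255 322.6104088601564 236.84694991704666 [[0.873, -0.487, 0.016, -0.563], [-0.318, -0.593, -0.74, 0.17], [0.37, 0.641, -0.673, 0.856], [0.0, 0.0, 0.0, 1.0]]
side gift_box [([0.478, -0.357, 0.116], 0.63)]
side stand [([0.473, -0.15, 0.018], 0.58)]
side stop [([0.45, -0.213, 0.008], 0.6)]
side label [([0.475, -0.142, 0.017], 0.89)]
side oil_tin_a [([0.71, -0.063, 0.088], 0.89), ([0.672, -0.17, 0.08], 0.79)]
side pink_jar [([0.686, 0.044, 0.064], 0.84)]
```

View pics/scene0.png

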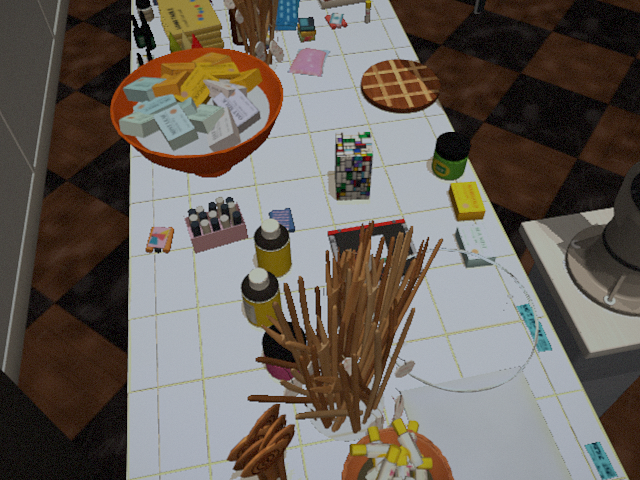

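View pics/side0.png

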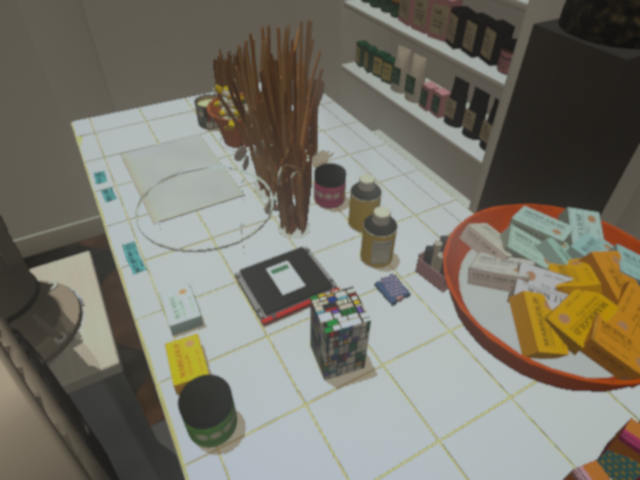

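The side view shows the box at about (340,335) in front of the red stop (260–340, 310), with the label at (285,278). The scene view shows the stop at (330–405, 225), with dark reeds leaning over the rear of the stand. Next I'll fit the exact poses of the box and stand.

```bash
cat >h.py <<'E'
from cell import robot
import cv2,numpy as np
from scipy.optimize import minimize
K={}
def cal(c):
    k=robot.get_calibration(c);return k
def proj(k,P):
    P=np.atleast_2d(P);W=np.array(k['world_to_cam']);C=P@W[:3,:3].T+W[:3,3]
    return np.c_[k['fx']*C[:,0]/C[:,2]+k['cx'],k['fy']*C[:,1]/C[:,2]+k['cy']]
def back(k,u,v,z):
    W=np.array(k['world_to_cam']);R=W[:3,:3];o=-R.T@W[:3,3]
    d=R.T@np.array([(u-k['cx'])/k['fx'],(v-k['cy'])/k['fy'],1]);return o+d*(z-o[2])/d[2]
def cub(x,y,yaw,x0,x1,y0,y1,z0,z1):
    c,s=np.cos(yaw),np.sin(yaw)
    return np.array([[x+c*a-s*b,y+s*a+c*b,z] for a in(x0,x1) for b in(y0,y1) for z in(z0,z1)])
def hull(k,P,S=4):
    m=np.zeros((480*S,640*S),np.uint8);p=cv2.convexHull((proj(k,P)*S+S/2).astype(np.int32));cv2.fillConvexPoly(m,p,1)
    return cv2.resize(m.astype(np.float32),(640,480),interpolation=cv2.INTER_AREA)
E
python3 - <<'E'
from h import *
ks={c:cal(c) for c in("scene","side")};M={}
ims={}
for c in ks:
    ims[c]=robot.grab_frame(c)
    for t in("gift_box","stand","stop","label"):
        r=robot.masks_of(c,t);
        if r:M[c,t]=r[0]['region'];ys,xs=np.nonzero(M[c,t]);print(c,t,r[0]['confidence'],M[c,t].sum(),xs.min(),xs.max(),ys.min(),ys.max())
def cost(p):
    e=0
    for c in ks:
        if (c,"gift_box") in M:
            h=hull(ks[c],cub(*p[:2],p[2]*.1,-.0375,.0375,-.0375,.0375,0,.135),2);m=M[c,"gift_box"].astype(float)
            e+=abs(h-m).sum()/m.sum()
    return e
best=min((minimize(cost,[.485,-.30,a],method='Nelder-Mead',options=dict(initial_simplex=[[.485,-.3,a],[.5,-.3,a],[.485,-.28,a],[.485,-.3,a+1.5]],xatol=1e-4)) for a in(-2,0,2)),key=lambda r:r.fun)
print('box',best.x[:2],np.degrees(best.x[2]*.1),best.fun)
bx=best.x
def cs(p):
    k=ks['side'];h=hull(k,cub(*p[:2],p[2]*.1,-.085,.085,0,.15,0,.013),2)
    b=hull(k,cub(*bx[:2],bx[2]*.1,-.0375,.0375,-.0375,.0375,0,.135),2);m=M['side','stand'].astype(float)
    return abs(np.clip(h-b,0,1)-m).sum()/m.sum()
bs=min((minimize(cs,[.48,-.22,a],method='Nelder-Mead',options=dict(initial_simplex=[[.48,-.22,a],[.5,-.22,a],[.48,-.2,a],[.48,-.22,a+1.5]],xatol=1e-4)) for a in(-2,0,2)),key=lambda r:r.fun)
print('stand',bs.x[:2],np.degrees(bs.x[2]*.1),bs.fun)
x,y,a=bs.x;a*=.1
# red edge in scene
hsv=cv2.cvtColor(ims['scene'],cv2.COLOR_BGR2HSV);m=((hsv[...,0]<8)|(hsv[...,0]>172))&(hsv[...,1]>140)&(hsv[...,2]>90)
m[:215]=0;m[245:]=0;m[:,:320]=0;m[:,415:]=0
ys,xs=np.nonzero(m);print('red',len(xs),xs.min(),xs.max())
P=np.array([back(ks['scene'],u,v,.012) for u,v in zip(xs,ys)]);vx,vy,x0,y0=cv2.fitLine(P[:,:2].astype(np.float32),cv2.DIST_HUBER,0,.01,.01).ravel()
print('red line',x0,y0,np.degrees(np.arctan(vy/vx)),P[P[:,0].argmin()],P[P[:,0].argmax()])
out=[]
for c in ks:
    im=ims[c].copy();k=ks[c]
    for Pts,col in((cub(bx[0],bx[1],bx[2]*.1,-.0375,.0375,-.0375,.0375,0,.135),(0,255,0)),(cub(x,y,a,-.085,.085,0,.15,0,.012),(255,0,255)),(cub(x,y,a,-.085,.085,0,.01,0,.012),(255,255,0))):
        q=proj(k,Pts)
        for i in range(8):
            for j in(1,2,4):
                if not i&j:cv2.line(im,*[tuple(int(round(w*16)) for w in q[t]) for t in(i,i|j)],col,1,cv2.LINE_AA,4)
    out.append(cv2.resize(im[110:310,270:470] if c=='scene' else im[200:400,210:410],(400,400)))
cv2.imwrite('pics/fit.png',np.hstack(out))
E
```

```text
scene gift_box 0.95 2360 335 371 132 199
scene stand 0.75 1729 327 415 219 279
scene stop 0.84 235 327 404 219 235
scene label 0.69 1439 328 414 220 271
side gift_box 0.72 4603 309 371 286 379
side stand 0.67 4648 235 337 247 324
side stop 0.93 384 262 338 287 325
side label 0.75 316 262 309 300 324
box [ 0.48755477 -0.33181954] -10.831239336910679 0.09540885273789754
stand [ 0.48315812 -0.20938788] -1.176242045029185 0.04948364888123924
red 203 328 404
red line 0.49529207 -0.20594223 0.4696659 [ 0.40074286 -0.20489789  0.012     ] [ 0.5682292  -0.20222583  0.012     ]
```

View pics/fit.png

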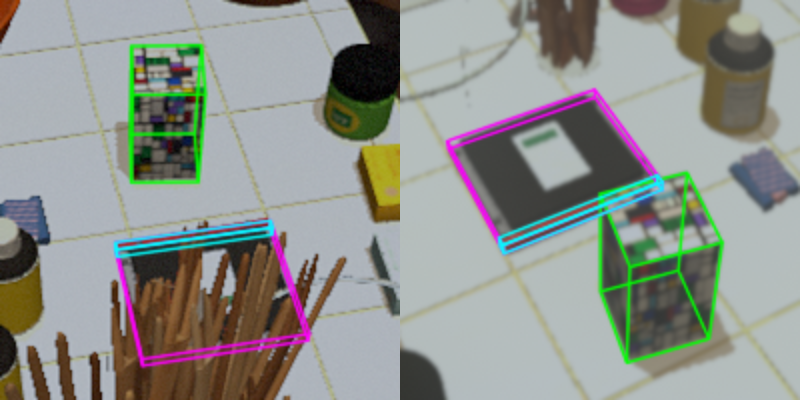

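The fitted outlines match both pictures. Before moving I'll locate the reeds, since they may obstruct the pressing pose.

```bash
python3 - <<'E'
from h import *
k=cal('side');s=cal('scene')
b=back(k,293,230,0);print('vase base',b)
for h in(.1,.2,.3,.4): print(h,proj(k,[[b[0],b[1],h]]),proj(s,[[b[0],b[1],h]]))
# triangulate reed cluster extremes: side tips vs scene tips
for n,u,v in(('leftmost tip',218,55),('right tip',320,40),('mid top',280,25)):
    for z in(.2,.25,.3,.35):
        p=back(k,u,v,z);print(n,z,p.round(3),proj(s,p).round(0))
for u,v in((390,224),(440,238),(370,224),(335,258),(282,278)):
    print('scene tip',u,v,[ (back(s,u,v,z)[:2].round(3).tolist(),proj(k,back(s,u,v,z)).round(0).tolist()) for z in(.2,.26,.32)])
E
```

```text
vase base [0.57129927 0.00805701 0.        ]
0.1 [[291.76106286 195.28975847]] [[349.87876544 293.8021748 ]]
0.2 [[290.34441145 155.60064863]] [[351.71653136 260.73794434]]
0.3 [[288.70885427 109.77864307]] [[353.87780977 221.85322752]]
0.4 [[286.79940379  56.28320345]] [[356.45626986 175.46277154]]
leftmost tip 0.2 [0.622 0.574 0.2  ] [[425. 697.]]
leftmost tip 0.25 [0.584 0.447 0.25 ] [[430. 547.]]
leftmost tip 0.3 [0.545 0.32  0.3  ] [[434. 415.]]
leftmost tip 0.35 [0.507 0.193 0.35 ] [[438. 299.]]
right tip 0.2 [0.938 0.548 0.2  ] [[118. 741.]]
right tip 0.25 [0.869 0.424 0.25 ] [[172. 580.]]
right tip 0.3 [0.799 0.3   0.3  ] [[220. 440.]]
right tip 0.35 [0.73  0.175 0.35 ] [[261. 317.]]
mid top 0.2 [0.887 0.725 0.2  ] [[176. 998.]]
mid top 0.25 [0.823 0.584 0.25 ] [[229. 761.]]
mid top 0.3 [0.758 0.442 0.3  ] [[272. 568.]]
mid top 0.35 [0.694 0.3   0.35 ] [[308. 406.]]
scene tip 390 224 [([0.489, -0.055], [[266.0, 183.0]]), ([0.507, -0.008], [[262.0, 141.0]]), ([0.525, 0.039], [[258.0, 98.0]])]
scene tip 440 238 [([0.414, -0.009], [[219.0, 181.0]]), ([0.438, 0.035], [[218.0, 139.0]]), ([0.461, 0.078], [[218.0, 97.0]])]
scene tip 370 224 [([0.523, -0.062], [[284.0, 180.0]]), ([0.538, -0.015], [[279.0, 138.0]]), ([0.554, 0.033], [[274.0, 96.0]])]
scene tip 335 258 [([0.597, -0.003], [[304.0, 155.0]]), ([0.607, 0.04], [[298.0, 118.0]]), ([0.617, 0.083], [[292.0, 80.0]])]
scene tip 282 278 [([0.689, 0.019], [[338.0, 139.0]]), ([0.692, 0.061], [[330.0, 104.0]]), ([0.695, 0.102], [[322.0, 69.0]])]
```

```bash
python3 -m inch '[[[3,1.5,0],[0,0,7]],[[6.5,3,0],[0,0,14]],[[10,5,0],[0,0,22]],[[13.5,6.5,0],[0,0,30]],[[17,8,0],[0,0,38]],[[20.5,10,0],[0,0,46]],[[24,12,0],[0,0,54]],[[28,13.5,-1],[0,0,62]],[[31,15,-2],[0,0,69]],[[33.5,16,-2],[0,0,76]],[[33.5,16,-2],[0,0,76]],[[33.5,16,-2],[0,0,76]]]' 40; python3 -c "
from h import *
s=robot.get_state();print(s['time'],s['position'],np.round(s['eef_rot'],3).tolist(),s['wrist_force'],s['finger_gap'],np.round(s['q']))"
```

```text
time: 2.7
position: [0.4847, -0.4735, 0.2046]
eef_rot: [[0.013, 1.0, -0.001], [1.0, -0.013, -0.001], [-0.001, -0.001, -1.0]]
wrist_force: [-0.6, -0.1, 0.5]
finger_gap: 0.402
gripper_force: 0.0
2.7 [ 0.48471878 -0.47349259  0.20458803] [[0.013, 1.0, -0.001], [1.0, -0.013, -0.001], [-0.001, -0.001, -1.0]] [-0.63900019 -0.14722369  0.50051278] 0.4022940230834321 [ 53.  27. -18.  85.   9.  69.  33.]
```

```bash
python3 -m inch '[[[0,0,0],[9,0,0]],[[0,0,0],[19,0,0]],[[0,0,-2],[29,0,0]],[[0,0,-5],[38,0,0]],[[0,0,-8],[38,0,0]],[[0,1,-11],[38,0,0]],[[0,2,-13.5],[38,0,0]],[[0,2,-15.2],[38,0,0]],[[0,2,-15.2],[38,0,0]],[[0,2,-15.2],[38,0,0]]]'; python3 -c "
from h import *
s=robot.get_state();print(np.round(s['q']))
im=robot.grab_frame('side');cv2.imwrite('pics/s1.png',im)"
```

```text
time: 3.95
position: [0.4863, -0.4536, 0.0536]
eef_rot: [[0.01, 1.0, 0.002], [0.789, -0.009, 0.614], [0.614, -0.005, -0.789]]
wrist_force: [0.4, 0.0, 0.1]
finger_gap: 0.4
gripper_force: 0.0
[ 62.  54. -22.  68.  -9.  88.  47.]
```

View pics/s1.png

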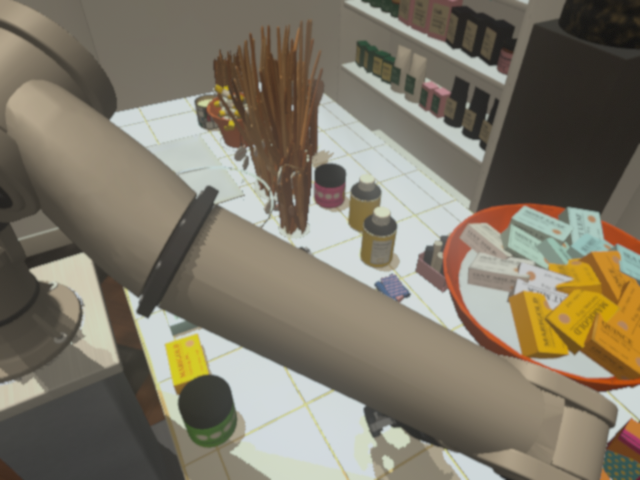

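```bash
python3 -m inch '[[[0,1.5,-0.7],[0,0,0]],[[0,3,-1],[0,0,0]],[[0,4,-1],[0,0,0]],[[0,4.7,-1],[0,0,0]],[[0,5.4,-1],[0,0,0]],[[0,6.1,-1],[0,0,0]],[[0,6.8,-1],[0,0,0]],[[0,7.5,-1],[0,0,0]],[[0,8.2,-1],[0,0,0]],[[0,8.9,-1],[0,0,0]],[[0,9.6,-1],[0,0,0]],[[0,10.3,-1],[0,0,0]],[[0,11,-1],[0,0,0]],[[0,11.6,-1],[0,0,0]],[[0,12,-1],[0,0,0]],[[0,12,-1],[0,0,0]]]'; python3 -c "
from h import *
s=robot.get_state();print(np.round(s['q']))
im=robot.grab_frame('scene');cv2.imwrite('pics/s2.png',im)"
```

```text
time: 6.0
position: [0.486, -0.3314, 0.0425]
eef_rot: [[0.009, 1.0, -0.001], [0.787, -0.007, 0.616], [0.616, -0.006, -0.787]]
wrist_force: [-0.3, -1.8, -0.4]
finger_gap: 0.401
gripper_force: 0.6
[ 60.  47. -24.  86. -11.  76.  44.]
```

View pics/s2.png

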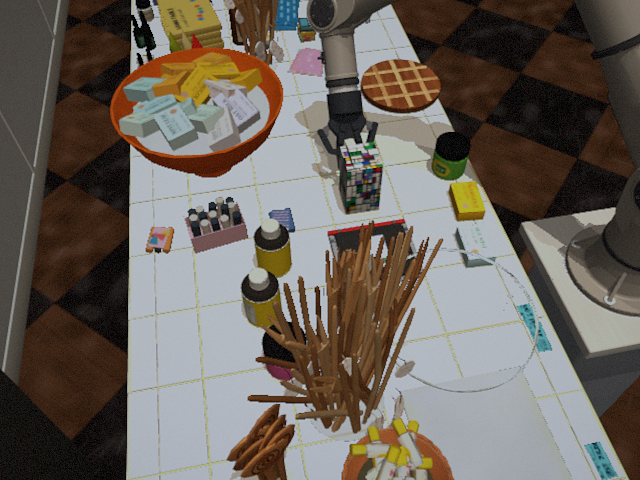

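The box at (360,175) is upright and being pushed by both fingers, about 2 cm short of the stop. I'll measure its pose.

```bash
cat >>h.py <<'E'
def boxfit(x,y,z0=0,c='scene',bnd=.4):
    robot.grab_frame(c);k=cal(c);r=robot.masks_of(c,'gift_box')
    m=r[0]['region'].astype(float);print('conf',r[0]['confidence'],m.sum())
    f=lambda p:abs(hull(k,cub(p[0],p[1],p[2]*.1,-.0375,.0375,-.0375,.0375,0,.135),2)-m).sum()/m.sum()
    b=min((minimize(f,[x,y,a],method='Nelder-Mead',options=dict(initial_simplex=[[x,y,a],[x+.01,y,a],[x,y+.01,a],[x,y,a+.8]],xatol=1e-4)) for a in(-1,0,1)),key=lambda r:r.fun)
    print('box',b.x[:2].round(4),'yaw',np.degrees(b.x[2]*.1).round(1),'res',round(b.fun,3))
E
python3 -c "
from h import *
boxfit(.486,-.262)"
```

```text
conf 0.92 2769.0
box [ 0.4805 -0.2949] yaw 0.2 res 0.028
```

```bash
python3 - <<'E'
from h import *
im=robot.grab_frame('scene');k=cal('scene');m=robot.masks_of('scene','gift_box')[0]['region']
for u in(350,362,375):
    v=np.nonzero(m[:,u])[0];print(u,v.min(),v.max(),back(k,u,v.max()+.5,0).round(4),back(k,u,v.min(),.135).round(4))
o=im.copy()
for P,col in((cub(.4805,-.2949,0,-.0375,.0375,-.0375,.0375,0,.135),(0,255,0)),(cub(.4835,-.21,-.01,-.085,.085,0,.01,0,.012),(255,255,0))):
    q=proj(k,P)
    for i in range(8):
        for j in(1,2,4):
            if not i&j:cv2.line(o,*[tuple(int(round(w*16)) for w in q[t]) for t in(i,i|j)],col,1,cv2.LINE_AA,4)
S=robot.get_state();t=np.array(S['position'])+.025*np.array(S['eef_rot'])[:,2]
q=proj(k,t)[0];cv2.circle(o,(int(q[0]),int(q[1])),2,(0,0,255),-1)
cv2.imwrite('pics/s3.png',cv2.resize(np.hstack([im[100:260,290:450],o[100:260,290:450]]),(800,400),interpolation=cv2.INTER_CUBIC))
E
```

```text
Traceback (most recent call last):
IndexError: list index out of range
```

Detection missed this time, so I'll retry.

```bash
python3 - <<'E'
from h import *
for _ in range(4):
    im=robot.grab_frame('scene');r=robot.masks_of('scene','gift_box')
    if r:break
k=cal('scene');m=r[0]['region']
for u in(350,362,375):
    v=np.nonzero(m[:,u])[0];print(u,v.min(),v.max(),back(k,u,v.max()+.5,0).round(4),back(k,u,v.min(),.135).round(4))
o=im.copy()
for P,col in((cub(.4805,-.2949,0,-.0375,.0375,-.0375,.0375,0,.135),(0,255,0)),(cub(.4835,-.21,-.01,-.085,.085,0,.01,0,.012),(255,255,0))):
    q=proj(k,P)
    for i in range(8):
        for j in(1,2,4):
            if not i&j:cv2.line(o,*[tuple(int(round(w*16)) for w in q[t]) for t in(i,i|j)],col,1,cv2.LINE_AA,4)
S=robot.get_state();t=np.array(S['position'])+.025*np.array(S['eef_rot'])[:,2]
q=proj(k,t)[0];cv2.circle(o,(int(q[0]),int(q[1])),2,(0,0,255),-1)
cv2.imwrite('pics/s3.png',cv2.resize(np.hstack([im[100:260,290:450],o[100:260,290:450]]),(800,400),interpolation=cv2.INTER_CUBIC))
E
```

```text
350 146 212 [ 0.5066 -0.2615  0.    ] [ 0.4956 -0.3285  0.135 ]
362 144 211 [ 0.48   -0.2591  0.    ] [ 0.4695 -0.3294  0.135 ]
375 146 209 [ 0.4504 -0.2591  0.    ] [ 0.4442 -0.318   0.135 ]
```

View pics/s3.png

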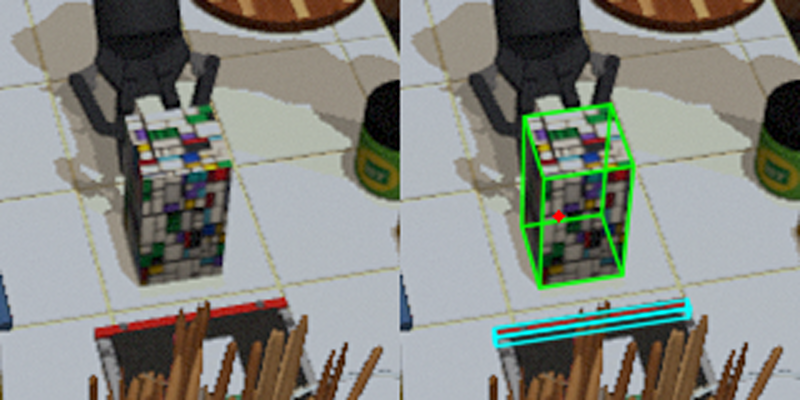

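Box is upright and nearly parallel to the stop, with its front bottom edge at y≈-0.26 and the stop face at about -0.21. I'll push on slowly and measure again.

```bash
python3 -m inch '[[[0,0.5,0],[0,0,0]],[[0,1,0],[0,0,0]],[[0,1.5,0],[0,0,0]],[[0,2,0],[0,0,0]],[[0,2.5,0],[0,0,0]],[[0,3,0],[0,0,0]],[[0,3,0],[0,0,0]],[[0,3,0],[0,0,0]]]'; python3 -c "
from h import *
boxfit(.483,-.275)"
```

```text
time: 7.45
position: [0.4862, -0.3011, 0.0426]
eef_rot: [[0.009, 1.0, -0.001], [0.787, -0.007, 0.617], [0.617, -0.006, -0.787]]
wrist_force: [-0.1, -0.6, -0.6]
finger_gap: 0.393
gripper_force: 0.2
conf 0.76 2799.0
box [ 0.481  -0.2647] yaw -0.9 res 0.031
```

```bash
python3 -m inch '[[[0,0.5,0],[0,0,0]],[[0,1,0],[0,0,0]],[[0,1.2,0],[0,0,0]],[[0,1.4,0],[0,0,0]],[[0,1.4,0],[0,0,0]]]'; python3 -m inch '[[[0,0.1,0],[0,0,0]],[[0,0.2,0],[0,0,0]],[[0,0.2,0],[0,0,0]]]';python3 -c "
from h import *
boxfit(.483,-.25)"
```

```text
time: 8.18
position: [0.4862, -0.288, 0.0425]
eef_rot: [[0.009, 1.0, -0.0], [0.788, -0.007, 0.616], [0.616, -0.006, -0.788]]
wrist_force: [-0.1, -1.5, -0.1]
finger_gap: 0.397
gripper_force: 1.3
time: 8.55
position: [0.4865, -0.2872, 0.0426]
eef_rot: [[0.01, 1.0, 0.001], [0.789, -0.008, 0.614], [0.614, -0.005, -0.789]]
wrist_force: [0.0, -5.8, 1.8]
finger_gap: 0.402
gripper_force: 2.5Traceback (most recent call last):
  File "<string>", line 3, in <module>
    boxfit(.483,-.25)
    ~~~~~~^^^^^^^^^^^
  File "h.py", line 21, in boxfit
    m=r[0]['region'].astype(float);print('conf',r[0]['confidence'],m.sum())
      ~^^^
IndexError: list index out of range
```

Force rising and the arm lagging suggest the foot has reached the stop. I'll press slightly to square it and measure.

```bash
python3 -m inch '[[[0,0.08,0],[0,0,0]],[[0,0.08,0],[0,0,0]],[[0,0.08,0],[0,0,0]]]';python3 -c "
from h import *
for _ in range(3):
    try: boxfit(.483,-.25)
    except IndexError: print('miss')"
```

```text
time: 9.02
position: [0.4866, -0.2871, 0.0427]
eef_rot: [[0.01, 1.0, 0.002], [0.79, -0.009, 0.613], [0.613, -0.005, -0.79]]
wrist_force: [-0.0, -5.6, 2.0]
finger_gap: 0.406
gripper_force: 3.1
conf 0.84 2783.0
box [ 0.4805 -0.2515] yaw 1.6 res 0.075
conf 0.7 2669.0
box [ 0.4802 -0.252 ] yaw -2.8 res 0.087
conf 0.69 2813.0
box [ 0.4805 -0.2521] yaw -0.7 res 0.057
```

```bash
python3 -m inch '[[[0,-1,0],[0,0,0]],[[0,-2.5,0],[0,0,0]],[[0,-2.5,3],[0,0,0]],[[0,-2.5,6],[0,0,0]],[[0,-2.5,7.7],[0,0,0]],[[0,-2,7.7],[0,0,0]],[[0,-1.2,7.7],[0,0,0]],[[0,-0.7,7.7],[0,0,0]],[[0,-0.3,7.7],[0,0,0]],[[0,0,7.7],[0,0,0]],[[0,0.2,7.7],[0,0,0]],[[0,0.2,7.7],[0,0,0]]]'; python3 -c "
from h import *
im=robot.grab_frame('scene');cv2.imwrite('pics/s4.png',cv2.resize(im[90:290,260:460],(600,600)))"
```

```text
time: 10.82
position: [0.4864, -0.284, 0.1198]
eef_rot: [[0.01, 1.0, 0.001], [0.789, -0.008, 0.615], [0.615, -0.005, -0.789]]
wrist_force: [-0.6, -3.6, 3.0]
finger_gap: 0.398
gripper_force: 1.5
```

View pics/s4.png

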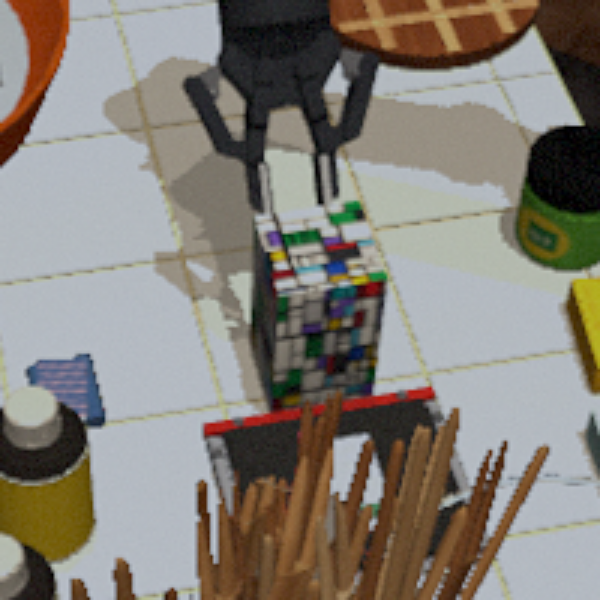

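The box foot at (270–375, 400) sits on the red stop, parallel to it, and both fingers are at the top of the back face. I'll tip it now.

```bash
python3 -m inch '[[[0,0.4,0],[0,0,0]],[[0,0.8,0.1],[0,0,0]],[[0,1.2,0.2],[0,0,0]],[[0,1.6,0.4],[0,0,0]],[[0,2,0.6],[0,0,0]],[[0,2.4,0.8],[0,0,0]],[[0,2.8,1],[0,0,0]],[[0,3.1,1.2],[0,0,0]],[[0,3.1,1.2],[0,0,0]]]'
```

```text
time: 12.0
position: [0.4863, -0.252, 0.1318]
eef_rot: [[0.009, 1.0, -0.0], [0.788, -0.007, 0.616], [0.616, -0.006, -0.788]]
wrist_force: [-0.4, -1.0, -0.8]
finger_gap: 0.406
gripper_force: 0.4
```

```bash
python3 -m inch '[[[0,0.3,0.1],[0,0,0]],[[0,0.6,0.2],[0,0,0]],[[0,0.9,0.3],[0,0,0]],[[0,1.2,0.4],[0,0,0]],[[0,1.5,0.5],[0,0,0]],[[0,1.8,0.6],[0,0,0]],[[0,1.8,0.6],[0,0,0]]]'; python3 -c "
from h import *
im=robot.grab_frame('scene');cv2.imwrite('pics/s5.png',cv2.resize(im[90:290,260:460],(600,600)))"
```

```text
time: 12.88
position: [0.4863, -0.234, 0.1377]
eef_rot: [[0.009, 1.0, -0.0], [0.788, -0.007, 0.616], [0.616, -0.006, -0.788]]
wrist_force: [-0.0, -0.6, 0.8]
finger_gap: 0.404
gripper_force: 0.3
```

View pics/s5.png

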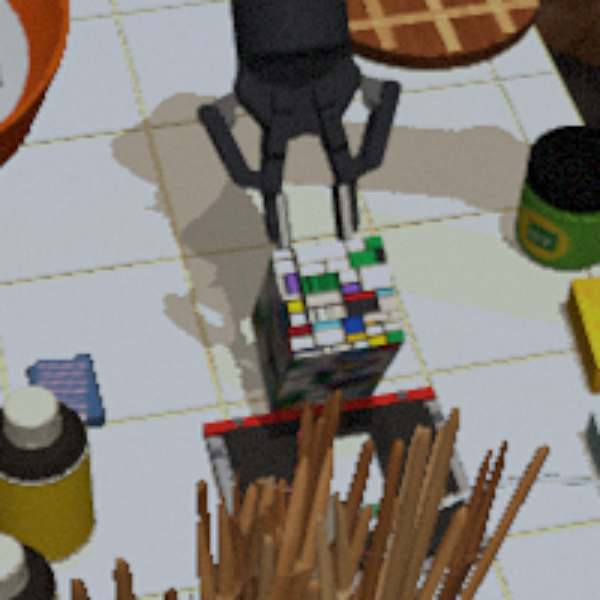

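The box is leaning over the stop by about 25°, with its foot still seated at (270–390, 405). I'll carry on past balance.

```bash
python3 -m inch '[[[0,0.3,0.1],[0,0,0]],[[0,0.6,0.2],[0,0,0]],[[0,0.9,0.3],[0,0,0]],[[0,1.2,0.4],[0,0,0]],[[0,1.2,0.4],[0,0,0]],[[0,1.2,0.4],[0,0,0]],[[0,1.2,0.4],[0,0,0]]]'; python3 -c "
from h import *
im=robot.grab_frame('scene');cv2.imwrite('pics/s6.png',cv2.resize(im[90:290,260:460],(600,600)))
print(robot.search_frame('scene','gift_box'))"
```

```text
time: 13.8
position: [0.4863, -0.2225, 0.1416]
eef_rot: [[0.01, 1.0, 0.0], [0.788, -0.008, 0.616], [0.616, -0.006, -0.788]]
wrist_force: [1.3, -0.5, 0.4]
finger_gap: 0.399
gripper_force: 0.2
[{'at': [0.4877, -0.1862, 0.1307], 'confidence': 0.82}]
```

```bash
python3 -m inch '[[[0,0.3,0.1],[0,0,0]],[[0,0.6,0.2],[0,0,0]],[[0,0.9,0.3],[0,0,0]],[[0,1.2,0.4],[0,0,0]],[[0,1.2,0.4],[0,0,0]],[[0,1.2,0.4],[0,0,0]],[[0,1.2,0.4],[0,0,0]]]'; python3 -c "
from h import *
im=robot.grab_frame('scene');cv2.imwrite('pics/s6.png',cv2.resize(im[90:290,260:460],(600,600)))
print(robot.search_frame('scene','gift_box'))"
```

```text
time: 14.78
position: [0.4863, -0.2105, 0.1457]
eef_rot: [[0.01, 1.0, 0.0], [0.788, -0.008, 0.616], [0.616, -0.006, -0.788]]
wrist_force: [-0.1, -0.7, 1.1]
finger_gap: 0.405
gripper_force: 0.4
[{'at': [0.49, -0.1831, 0.1285], 'confidence': 0.65}]
```

View pics/s6.png

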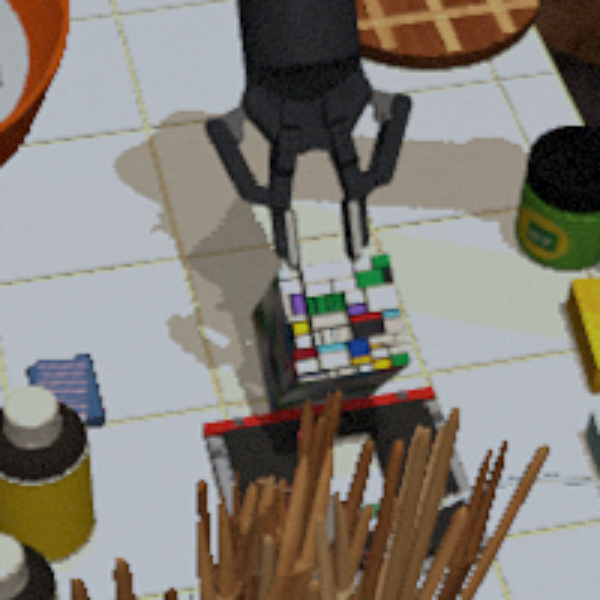

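Leaning about 30°, near balance and still against the fingers. I'll continue.

```bash
python3 -m inch '[[[0,0.3,0],[0,0,0]],[[0,0.6,0],[0,0,0]],[[0,0.9,0],[0,0,0]],[[0,1.2,0],[0,0,0]],[[0,1.5,0],[0,0,0]],[[0,1.5,0],[0,0,0]],[[0,1.5,0],[0,0,0]],[[0,1.5,0],[0,0,0]],[[0,1.5,0],[0,0,0]]]'; python3 -c "
from h import *
im=robot.grab_frame('scene');k=cal('scene');cv2.imwrite('pics/s7.png',cv2.resize(im[90:290,260:460],(600,600)))
print(robot.search_frame('scene','gift_box'))
r=robot.masks_of('scene','gift_box')
if r:
  ys,xs=np.nonzero(r[0]['region']);print(xs.min(),xs.max(),ys.min(),ys.max(),len(xs))
print(proj(k,cub(.4835,-.21,-.01,-.0375,.0375,-.01,.125,.018,.093)).round().tolist())"
```

```text
time: 16.0
position: [0.4863, -0.1955, 0.1455]
eef_rot: [[0.01, 1.0, 0.0], [0.788, -0.008, 0.616], [0.616, -0.006, -0.788]]
wrist_force: [0.5, 0.8, 0.8]
finger_gap: 0.4
gripper_force: 0.0
[{'at': [0.4843, -0.1702, 0.0926], 'confidence': 0.87}]
348 398 188 259 2094
[[382.0, 217.0], [385.0, 194.0], [399.0, 268.0], [402.0, 245.0], [348.0, 222.0], [349.0, 199.0], [362.0, 273.0], [364.0, 251.0]]
```

The box has fallen flat: its upper side reads z=0.093 and the fingers are free. I'll back off, straighten the tool, close the fingers and measure.

```bash
python3 -m inch '[[[0,-1.5,1],[0,0,0]],[[0,-4,3],[0,0,0]],[[0,-7,6],[-9,0,0]],[[0,-10,8],[-19,0,0]],[[0,-13,8],[-29,0,0]],[[0,-15,8],[-38,0,0]],[[0,-15,8],[-38,0,0]],[[0,-15,8],[-38,0,0]]]' 0; python3 - <<'E'
from h import *
k=cal('scene');s=robot.get_state();print(s['wrist_force'])
for i in range(3):
    im=robot.grab_frame('scene');d=robot.search_frame('scene','gift_box');r=robot.masks_of('scene','gift_box')
    if d:print(np.round(d[0]['at'],4),d[0]['confidence'])
    if r:
        m=r[0]['region'].astype(float)
        # upper part only, above reeds: compare on rows<225
        def f(p):
            h=hull(k,cub(p[0],p[1],p[2]*.1,-.0375,.0375,-.0675,.0675,.018,.093),2);return abs(h-m)[:226].sum()/m[:226].sum()
        b=min((minimize(f,[.483,-.155,a],method='Nelder-Mead',options=dict(initial_simplex=[[.483,-.155,a],[.49,-.155,a],[.483,-.145,a],[.483,-.155,a+.5]])) for a in(-.6,0,.6)),key=lambda r:r.fun);print(b.x[:2].round(4),np.degrees(b.x[2]*.1).round(1),b.fun)
cv2.imwrite('pics/s8.png',cv2.resize(im[90:290,260:460],(600,600)))
E
```

```text
time: 17.15
position: [0.4859, -0.346, 0.2256]
eef_rot: [[0.011, 1.0, -0.0], [1.0, -0.011, 0.002], [0.002, -0.0, -1.0]]
wrist_force: [-0.6, -1.0, -0.7]
finger_gap: -0.004
gripper_force: 0.0
[-0.61209626 -0.97081562 -0.65926499]
[ 0.486  -0.1689  0.098 ] 0.56
[ 0.481  -0.1699] 0.6 0.03543307086614173
[ 0.4849 -0.1674  0.0938] 0.96
[ 0.4796 -0.171 ] 1.3 0.03819223424570337
[ 0.4806 -0.1699  0.0938] 0.67
[ 0.4815 -0.1706] -0.1 0.031657963446475194
```

View pics/s8.png

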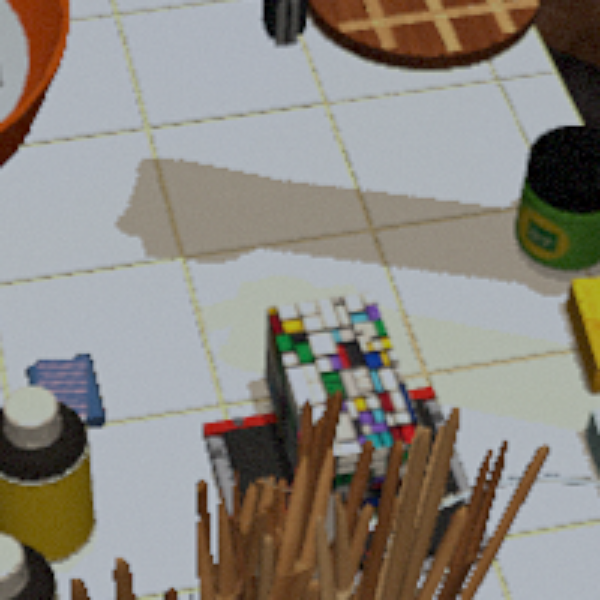

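The box lies along the stand, over the stop and pad, with its near end at (270–380, 300). I'll cross-check its y position and flatness with the other cameras.

```bash
python3 - <<'E'
from h import *
for c in('wrist','side'):
    k=cal(c);im=robot.grab_frame(c)
    for t in('gift_box','stop','stand'):
        d=robot.search_frame(c,t)
        for e in d[:1]:print(c,t,np.round(e['at'],4),e['confidence'])
    r=robot.masks_of(c,'gift_box')
    if r:
        m=r[0]['region'];ys,xs=np.nonzero(m);print(c,len(xs),xs.min(),xs.max(),ys.min(),ys.max())
        def f(p):
            h=hull(k,cub(p[0],p[1],p[2]*.1,-.0375,.0375,-.0675,.0675,p[3]*.1+.018,p[3]*.1+.093),2);return abs(h-m).sum()/m.sum()
        b=minimize(f,[.483,-.165,0,0],method='Nelder-Mead',options=dict(initial_simplex=[[.483,-.165,0,0],[.49,-.165,0,0],[.483,-.15,0,0],[.483,-.165,.5,0],[.483,-.165,0,.1]]));print(b.x,b.fun)
    print(proj(k,[[.4835-.085,-.21,.012],[.4835+.085,-.212,.012],[.4835,-.21,.012]]).round(1).tolist())
    hsv=cv2.cvtColor(im,cv2.COLOR_BGR2HSV);mm=((hsv[...,0]<6)|(hsv[...,0]>174))&(hsv[...,1]>150)&(hsv[...,2]>80)
    n,l,st,ce=cv2.connectedComponentsWithStats(mm.astype(np.uint8))
    for i in range(1,n):
        if st[i,4]>60:print('red',st[i].tolist())
cv2.imwrite('pics/w.png',robot.grab_frame('wrist'))
E
```

```text
wrist gift_box [ 0.4808 -0.2112  0.0888] 0.56
wrist stop [ 0.531  -0.2059  0.0121] 0.88
wrist stand [ 0.5286 -0.1857  0.0161] 0.72
wrist 9661 252 360 0 92
[ 0.4799844  -0.16916471  0.08667147 -0.02269913] 0.00789255770624159
[[219.9, 61.7], [404.5, 62.3], [312.2, 60.8]]
red [300, 0, 6, 12, 69]
red [353, 42, 25, 26, 332]
red [380, 49, 25, 12, 237]
red [222, 52, 25, 12, 231]
side gift_box [ 0.4739 -0.1954  0.096 ] 0.66
side stop [ 0.4356 -0.2125  0.0091] 0.59
side stand [ 0.4272 -0.1563  0.0135] 0.62
side 3738 258 325 237 319
[ 0.48324327 -0.16387676  0.05881961 -0.04274326] 0.019529159978598182
[[261.7, 323.1], [341.2, 290.7], [302.6, 306.0]]
```

Box centre is about 44 mm behind the stop face, flat and covering the label, but a little short of the expected 50–60 mm because it slipped back in the fall. I'll nudge it gently by its end with the closed fingers.

```bash
python3 -m inch '[[[-0.5,0,-4],[0,0,0]],[[-0.5,1,-8],[0,0,0]],[[-0.5,2,-12],[0,0,0]],[[-0.5,4,-14.5],[0,0,0]],[[-0.5,6,-15.5],[0,0,0]],[[-0.5,8,-15.5],[0,0,0]],[[-0.5,9.5,-15.5],[0,0,0]],[[-0.5,9.5,-15.5],[0,0,0]]]'; python3 -m inch '[[[0,0.2,0],[0,0,0]],[[0,0.4,0],[0,0,0]],[[0,0.6,0],[0,0,0]],[[0,0.6,0],[0,0,0]]]';  python3 -m inch '[[[0,0.2,0],[0,0,0]],[[0,0.4,0],[0,0,0]],[[0,0.6,0],[0,0,0]],[[0,0.6,0],[0,0,0]]]'
```

```text
time: 19.15
position: [0.4821, -0.2494, 0.0715]
eef_rot: [[0.007, 1.0, 0.002], [1.0, -0.007, -0.001], [-0.001, 0.002, -1.0]]
wrist_force: [-0.8, 0.0, 0.7]
finger_gap: 0.001
gripper_force: 0.0
time: 19.65
position: [0.4812, -0.2457, 0.0708]
eef_rot: [[0.01, 1.0, 0.001], [1.0, -0.01, -0.001], [-0.001, 0.001, -1.0]]
wrist_force: [-0.5, -3.6, 0.7]
finger_gap: -0.003
gripper_force: 1.8
time: 20.15
position: [0.4814, -0.2381, 0.0706]
eef_rot: [[0.009, 1.0, 0.0], [1.0, -0.009, 0.0], [0.0, 0.0, -1.0]]
wrist_force: [-0.4, -3.4, 1.1]
finger_gap: 0.001
gripper_force: 1.5
```

```bash
python3 -m inch '[[[0,0.2,0],[0,0,0]],[[0,0.4,0],[0,0,0]],[[0,0.4,0],[0,0,0]],[[0,-0.5,0],[0,0,0]],[[0,-3,0],[0,0,0]],[[0,-4,4],[0,0,0]],[[0,-4,8],[0,0,0]],[[0,-4,8],[0,0,0]]]'; python3 - <<'E'
from h import *
for c in('wrist','side'):
    for _ in range(2):
        k=cal(c);im=robot.grab_frame(c);r=robot.masks_of(c,'gift_box')
        if not r:continue
        m=r[0]['region']
        def f(p):
            h=hull(k,cub(p[0],p[1],p[2]*.1,-.0375,.0375,-.0675,.0675,p[3]*.1+.018,p[3]*.1+.093),2);return abs(h-m).sum()/m.sum()
        b=minimize(f,[.483,-.155,0,0],method='Nelder-Mead',options=dict(initial_simplex=[[.483,-.155,0,0],[.49,-.155,0,0],[.483,-.14,0,0],[.483,-.155,.5,0],[.483,-.155,0,.1]]));print(c,b.x,b.fun)
E
```

```text
time: 21.15
position: [0.4836, -0.2786, 0.1534]
eef_rot: [[0.01, 1.0, 0.006], [1.0, -0.01, -0.001], [-0.001, 0.006, -1.0]]
wrist_force: [-0.1, -0.1, -0.1]
finger_gap: -0.002
gripper_force: 0.0
wrist [ 0.48051147 -0.15666512  0.04919765 -0.01399121] 0.009821389292156086
wrist [ 0.48068626 -0.15650758  0.05780674 -0.01358674] 0.007645062921444831
side [ 0.48209353 -0.14925573 -0.19029186 -0.05130168] 0.24252988047808766
side [ 0.48280523 -0.15185647 -0.04803837 -0.03950378] 0.22893623942745608
```

```bash
python3 -m inch '[[[0,3,0],[0,0,0]],[[0,6,0],[0,0,0]],[[0,9,0],[0,0,0]],[[0,12,0],[0,0,0]],[[0.1,13,-1],[0,0,0]],[[0.1,13,-2],[0,0,0]],[[0.1,13,-2],[0,0,0]],[[0.1,13,-2],[0,0,0]],[[0.1,13,-2],[0,0,0]]]'; python3 -m inch '[[[0,0,-0.3],[0,0,0]],[[0,0,-0.6],[0,0,0]],[[0,0,-0.9],[0,0,0]],[[0,0,-0.9],[0,0,0]]]'
```

```text
time: 22.68
position: [0.4824, -0.1492, 0.1307]
eef_rot: [[0.011, 1.0, 0.001], [1.0, -0.011, -0.0], [-0.0, 0.001, -1.0]]
wrist_force: [-0.7, 0.3, 0.6]
finger_gap: 0.001
gripper_force: 0.0
time: 23.18
position: [0.482, -0.1483, 0.1212]
eef_rot: [[0.009, 1.0, -0.001], [1.0, -0.009, 0.0], [0.0, -0.001, -1.0]]
wrist_force: [-0.1, 0.5, 0.1]
finger_gap: -0.003
gripper_force: 0.0
```

```bash
python3 -m inch '[[[0,0,-0.1],[0,0,0]],[[0,0,-0.2],[0,0,0]],[[0,0,-0.2],[0,0,0]]]'; python3 -m inch '[[[0,0,-0.1],[0,0,0]],[[0,0,-0.1],[0,0,0]]]'; python3 -m inch '[[[0,0,-0.1],[0,0,0]],[[0,0,-0.1],[0,0,0]]]'
```

```text
time: 23.55
position: [0.4822, -0.1484, 0.1195]
eef_rot: [[0.009, 1.0, 0.0], [1.0, -0.009, -0.0], [-0.0, 0.0, -1.0]]
wrist_force: [0.4, -0.3, 0.4]
finger_gap: 0.0
gripper_force: 0.0
time: 23.8
position: [0.4822, -0.1484, 0.1185]
eef_rot: [[0.01, 1.0, 0.0], [1.0, -0.01, 0.0], [0.0, 0.0, -1.0]]
wrist_force: [0.2, 0.6, -0.6]
finger_gap: -0.001
gripper_force: 0.0
time: 24.05
position: [0.4822, -0.1484, 0.1175]
eef_rot: [[0.009, 1.0, -0.0], [1.0, -0.009, 0.0], [0.0, -0.0, -1.0]]
wrist_force: [-0.3, 0.2, -0.3]
finger_gap: 0.004
gripper_force: 0.0
```

```bash
python3 -m inch '[[[0,0,-0.05],[0,0,0]],[[0,0,-0.1],[0,0,0]],[[0,0,-0.1],[0,0,0]]]'; python3 -m inch '[[[0,0,-0.05],[0,0,0]],[[0,0,-0.05],[0,0,0]]]'; python3 -m inch '[[[0,0,-0.05],[0,0,0]],[[0,0,-0.05],[0,0,0]]]'
```

```text
time: 24.42
position: [0.4822, -0.1484, 0.1165]
eef_rot: [[0.009, 1.0, -0.0], [1.0, -0.009, 0.0], [0.0, -0.0, -1.0]]
wrist_force: [0.8, -0.2, 1.0]
finger_gap: 0.002
gripper_force: 0.0
time: 24.68
position: [0.4822, -0.1484, 0.116]
eef_rot: [[0.009, 1.0, 0.0], [1.0, -0.009, 0.0], [0.0, 0.0, -1.0]]
wrist_force: [0.1, 0.4, -0.3]
finger_gap: 0.003
gripper_force: 0.0
time: 24.92
position: [0.4822, -0.1484, 0.1155]
eef_rot: [[0.009, 1.0, 0.0], [1.0, -0.009, 0.0], [0.0, 0.0, -1.0]]
wrist_force: [-0.8, -0.7, -0.0]
finger_gap: 0.0
gripper_force: 0.0
```

```bash
for i in 1 2; do :; done; python3 -m inch '[[[0,0,-0.05],[0,0,0]],[[0,0,-0.05],[0,0,0]]]' | grep -E 'pos|force'; python3 -m inch '[[[0,0,-0.05],[0,0,0]],[[0,0,-0.05],[0,0,0]]]'| grep -E 'pos|force'; python3 -m inch '[[[0,0,-0.05],[0,0,0]],[[0,0,-0.05],[0,0,0]]]'| grep -E 'pos|force'
```

```text
position: [0.4822, -0.1484, 0.115]
wrist_force: [0.2, 0.5, 0.3]
gripper_force: 0.0
position: [0.4822, -0.1484, 0.1145]
wrist_force: [-1.0, -0.6, -0.1]
gripper_force: 0.0
position: [0.4822, -0.1484, 0.114]
wrist_force: [0.4, -0.3, 0.6]
gripper_force: 0.0
```

```bash
python3 -m inch '[[[0,0,-0.05],[0,0,0]],[[0,0,-0.05],[0,0,0]]]' | grep -E 'pos|force'; python3 -m inch '[[[0,0,-0.05],[0,0,0]],[[0,0,-0.05],[0,0,0]]]'| grep -E 'pos|force'; python3 -m inch '[[[0,0,-0.05],[0,0,0]],[[0,0,-0.05],[0,0,0]]]'| grep -E 'pos|force'; python3 -m inch '[[[0,0,-0.05],[0,0,0]],[[0,0,-0.05],[0,0,0]]]'| grep -E 'pos|force'
```

```text
position: [0.4822, -0.1484, 0.1135]
wrist_force: [-0.0, -0.5, -0.0]
gripper_force: 0.0
position: [0.4822, -0.1484, 0.113]
wrist_force: [1.1, -0.5, -0.5]
gripper_force: 0.0
position: [0.4822, -0.1484, 0.1125]
wrist_force: [-0.1, 1.1, -0.2]
gripper_force: 0.0
position: [0.4822, -0.1484, 0.112]
wrist_force: [-1.1, -0.2, 0.6]
gripper_force: 0.0
```

```bash
python3 -m inch '[[[0,0,-0.05],[0,0,0]],[[0,0,-0.05],[0,0,0]]]' | grep -E 'pos|force'; python3 -m inch '[[[0,0,-0.05],[0,0,0]],[[0,0,-0.05],[0,0,0]]]'| grep -E 'pos|force'; python3 -m inch '[[[0,0,-0.05],[0,0,0]],[[0,0,-0.05],[0,0,0]]]'| grep -E 'pos|force'; python3 -m inch '[[[0,0,-0.05],[0,0,0]],[[0,0,-0.05],[0,0,0]]]'| grep -E 'pos|force'
```

```text
position: [0.4822, -0.1484, 0.1115]
wrist_force: [1.4, 0.6, -0.3]
gripper_force: 0.0
position: [0.4822, -0.1484, 0.111]
wrist_force: [-0.1, -0.3, -0.4]
gripper_force: 0.0
position: [0.4822, -0.1484, 0.1105]
wrist_force: [0.8, 0.6, 0.6]
gripper_force: 0.0
position: [0.4822, -0.1484, 0.11]
wrist_force: [0.4, -1.0, -1.0]
gripper_force: 0.0
```

```bash
python3 - <<'E'
from h import *
for c in('wrist','side','scene'):
    k=cal(c);im=robot.grab_frame(c);d=robot.search_frame(c,'gift_box');r=robot.masks_of(c,'gift_box')
    if d:print(c,np.round(d[0]['at'],4),d[0]['confidence'])
    s=robot.get_state();p=np.array(s['position']);print('tip px',proj(k,[p-[0,0,.025],p]).round().tolist())
    cv2.imwrite(f'pics/p_{c}.png',im)
    if c=='side':A=im[180:330,210:410]
    if c=='scene':B=im[130:280,290:490]
cv2.imwrite('pics/p.png',np.vstack([cv2.resize(A,(400,300),interpolation=cv2.INTER_CUBIC),cv2.resize(B,(400,300),interpolation=cv2.INTER_CUBIC)]))
E
```

```text
wrist [ 0.4829 -0.1201  0.0913] 0.79
tip px [[316.0, 275.0], [316.0, 295.0]]
side [ 0.4738 -0.1857  0.096 ] 0.69
tip px [[287.0, 259.0], [286.0, 250.0]]
scene [ 0.4914 -0.1492  0.0929] 0.76
tip px [[376.0, 225.0], [377.0, 217.0]]
```

View pics/p.png

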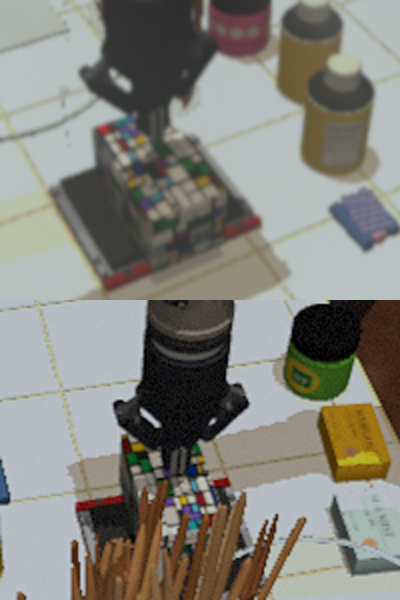

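Both views show the box flat on the stand and the fingertips still slightly above its upper face, at (287,250) in side and (378,217) in scene. The tips end nearly at the TCP pixel, so I'll keep descending, guarded by force.

```bash
f(){ grep -E 'pos|wrist_f'|tr '\n' ' ';echo; }; python3 -m inch '[[[0,0,-0.05],[0,0,0]],[[0,0,-0.1],[0,0,0]],[[0,0,-0.1],[0,0,0]]]'|f; python3 -m inch '[[[0,0,-0.05],[0,0,0]],[[0,0,-0.1],[0,0,0]],[[0,0,-0.1],[0,0,0]]]'|f;  python3 -m inch '[[[0,0,-0.05],[0,0,0]],[[0,0,-0.1],[0,0,0]],[[0,0,-0.1],[0,0,0]]]'|f
```

```text
position: [0.4822, -0.1484, 0.109] wrist_force: [-0.9, 0.0, -0.4] 
position: [0.4822, -0.1484, 0.108] wrist_force: [-0.2, -0.4, -0.6] 
position: [0.4822, -0.1484, 0.107] wrist_force: [-0.5, -0.2, -0.4]
```

```bash
f(){ grep -E 'pos|wrist_f'|tr '\n' ' ';echo; }; python3 -m inch '[[[0,0,-0.05],[0,0,0]],[[0,0,-0.05],[0,0,0]]]'|f; python3 -m inch '[[[0,0,-0.05],[0,0,0]],[[0,0,-0.05],[0,0,0]]]'|f;  python3 -m inch '[[[0,0,-0.05],[0,0,0]],[[0,0,-0.05],[0,0,0]]]'|f
```

```text
position: [0.4822, -0.1484, 0.1065] wrist_force: [-0.7, 0.8, -0.2] 
position: [0.4822, -0.1484, 0.106] wrist_force: [0.7, 0.8, 0.9] 
position: [0.4822, -0.1484, 0.1055] wrist_force: [0.0, 0.4, 1.0]
```

```bash
f(){ grep -E 'pos|wrist_f'|tr '\n' ' ';echo; }; python3 -m inch '[[[0,0,-0.05],[0,0,0]],[[0,0,-0.05],[0,0,0]]]'|f; python3 -m inch '[[[0,0,-0.05],[0,0,0]],[[0,0,-0.05],[0,0,0]]]'|f;  python3 -m inch '[[[0,0,-0.05],[0,0,0]],[[0,0,-0.05],[0,0,0]]]'|f
```

```text
position: [0.4822, -0.1484, 0.105] wrist_force: [-0.3, 0.6, 0.5] 
position: [0.4822, -0.1484, 0.1045] wrist_force: [-0.6, -0.4, 0.5] 
position: [0.4822, -0.1484, 0.104] wrist_force: [1.1, -0.1, -0.3]
```

```bash
f(){ grep -E 'pos|wrist_f'|tr '\n' ' ';echo; }; python3 -m inch '[[[0,0,-0.05],[0,0,0]],[[0,0,-0.05],[0,0,0]]]'|f; python3 -m inch '[[[0,0,-0.05],[0,0,0]],[[0,0,-0.05],[0,0,0]]]'|f
```

```text
position: [0.4822, -0.1484, 0.1035] wrist_force: [-0.5, 0.1, 0.2] 
position: [0.4822, -0.1484, 0.103] wrist_force: [0.8, -0.0, -0.0]
```

```bash
f(){ grep -E 'time|pos|wrist_f'|tr '\n' ' ';echo; }; python3 -m inch '[[[0,0,-0.05],[0,0,0]],[[0,0,-0.05],[0,0,0]]]'|f; python3 -m inch '[[[0,0,-0.05],[0,0,0]],[[0,0,-0.05],[0,0,0]]]'|f;  python3 -m inch '[[[0,0,-0.05],[0,0,0]],[[0,0,-0.05],[0,0,0]]]'|f
```

```text
time: 31.5 position: [0.4822, -0.1484, 0.1025] wrist_force: [-0.6, -0.2, 0.5] 
time: 31.75 position: [0.4822, -0.1484, 0.102] wrist_force: [0.1, 0.1, -0.8] 
time: 32.0 position: [0.4822, -0.1484, 0.1015] wrist_force: [0.2, -0.4, 0.1]
```

```bash
f(){ grep -E 'time|pos|wrist_f'|tr '\n' ' ';echo; }; python3 -m inch '[[[0,0,-0.05],[0,0,0]],[[0,0,-0.05],[0,0,0]]]'|f; python3 -m inch '[[[0,0,-0.05],[0,0,0]],[[0,0,-0.05],[0,0,0]]]'|f
```

```text
time: 32.25 position: [0.4822, -0.1484, 0.101] wrist_force: [-0.9, -0.7, 0.6] 
time: 32.5 position: [0.4822, -0.1484, 0.1005] wrist_force: [-0.2, -0.4, 0.0]
```

```bash
f(){ grep -E 'time|pos|wrist_f'|tr '\n' ' ';echo; }; python3 -m inch '[[[0,0,-0.05],[0,0,0]],[[0,0,-0.05],[0,0,0]]]'|f; python3 -m inch '[[[0,0,-0.05],[0,0,0]],[[0,0,-0.05],[0,0,0]]]'|f;  python3 -m inch '[[[0,0,-0.05],[0,0,0]],[[0,0,-0.05],[0,0,0]]]'|f
```

```text
time: 32.75 position: [0.4822, -0.1484, 0.1] wrist_force: [0.4, -0.2, -0.8] 
time: 33.0 position: [0.4822, -0.1484, 0.0995] wrist_force: [1.0, 0.4, -1.5] 
time: 33.25 position: [0.4822, -0.1484, 0.099] wrist_force: [0.2, -0.0, 0.3]
```

```bash
f(){ grep -E 'time|pos|wrist_f'|tr '\n' ' ';echo; }; python3 -m inch '[[[0,0,-0.05],[0,0,0]],[[0,0,-0.05],[0,0,0]]]'|f; python3 -m inch '[[[0,0,-0.05],[0,0,0]],[[0,0,-0.05],[0,0,0]]]'|f
```

```text
time: 33.5 position: [0.4822, -0.1484, 0.0985] wrist_force: [0.6, -0.4, -0.4] 
time: 33.75 position: [0.4822, -0.1484, 0.098] wrist_force: [0.7, 0.3, 0.7]
```

```bash
f(){ grep -E 'time|pos|wrist_f'|tr '\n' ' ';echo; }; python3 -m inch '[[[0,0,-0.05],[0,0,0]],[[0,0,-0.05],[0,0,0]]]'|f; python3 -m inch '[[[0,0,-0.05],[0,0,0]],[[0,0,-0.05],[0,0,0]]]'|f;  python3 -m inch '[[[0,0,-0.05],[0,0,0]],[[0,0,-0.05],[0,0,0]]]'|f
```

```text
time: 34.0 position: [0.4822, -0.1484, 0.0975] wrist_force: [-0.3, -0.1, 0.5] 
time: 34.25 position: [0.4822, -0.1484, 0.097] wrist_force: [0.9, -0.1, -0.2] 
time: 34.5 position: [0.4822, -0.1484, 0.0965] wrist_force: [0.0, 0.6, 0.3]
```

```bash
f(){ grep -E 'time|pos|wrist_f'|tr '\n' ' ';echo; }; python3 -m inch '[[[0,0,-0.05],[0,0,0]],[[0,0,-0.05],[0,0,0]]]'|f; python3 -m inch '[[[0,0,-0.05],[0,0,0]],[[0,0,-0.05],[0,0,0]]]'|f
```

```text
time: 34.75 position: [0.4822, -0.1484, 0.096] wrist_force: [-0.2, 0.5, -0.7] 
time: 35.0 position: [0.4822, -0.1484, 0.0955] wrist_force: [0.4, -0.1, 0.1]
```

```bash
f(){ grep -E 'time|pos|wrist_f'|tr '\n' ' ';echo; }; python3 -m inch '[[[0,0,-0.05],[0,0,0]],[[0,0,-0.05],[0,0,0]]]'|f; python3 -m inch '[[[0,0,-0.05],[0,0,0]],[[0,0,-0.05],[0,0,0]]]'|f;  python3 -m inch '[[[0,0,-0.05],[0,0,0]],[[0,0,-0.05],[0,0,0]]]'|f
```

```text
time: 35.25 position: [0.4822, -0.1484, 0.095] wrist_force: [0.2, -0.3, 1.3] 
time: 35.5 position: [0.4822, -0.1484, 0.0945] wrist_force: [0.3, 0.3, -0.5] 
time: 35.75 position: [0.4822, -0.1484, 0.094] wrist_force: [0.1, -0.7, 0.2]
```

```bash
f(){ grep -E 'time|pos|wrist_f'|tr '\n' ' ';echo; }; python3 -m inch '[[[0,0,-0.05],[0,0,0]],[[0,0,-0.05],[0,0,0]]]'|f; python3 -m inch '[[[0,0,-0.05],[0,0,0]],[[0,0,-0.05],[0,0,0]]]'|f; python3 - <<'E'
from h import *
k=cal('side');im=robot.grab_frame('side');a=cv2.imread('pics/p_side.png')
r=robot.masks_of('side','gift_box');m=r[0]['region'];s=robot.get_state();p=s['position']
print(proj(k,[p,[p[0],p[1],.093]]).round(),[np.round(x['at'],3) for x in robot.search_frame('side','gift_box')])
for v in range(236,268,2):print(v,''.join('#' if m[v,u] else '.' for u in range(262,320)))
E
```

```text
time: 36.0 position: [0.4822, -0.1484, 0.0935] wrist_force: [-0.7, -0.1, 1.3] 
time: 36.25 position: [0.4822, -0.1484, 0.093] wrist_force: [-0.8, -0.8, -0.5] 
[[286. 256.]
 [286. 256.]] [array([ 0.468, -0.194,  0.098])]
236 ..........................................................
238 ..........................................................
240 ...##............................##.......................
242 #########........................####.....................
244 ################.................#####....................
246 ################................########..................
248 #################................#########................
250 ##################..............###########...............
252 ###################............#############..............
254 #####################.........################............
256 ########################.######################...........
258 #################################################.........
260 ##################################################........
262 ###################################################.......
264 #####################################################.....
266 ######################################################....
```

The side mask shows the fingertip at (286,257), right at the box's top surface, so contact is near.

```bash
f(){ grep -E 'time|pos|wrist_f'|tr '\n' ' ';echo; }; python3 -m inch '[[[0,0,-0.05],[0,0,0]],[[0,0,-0.05],[0,0,0]]]'|f; python3 -m inch '[[[0,0,-0.05],[0,0,0]],[[0,0,-0.05],[0,0,0]]]'|f;  python3 -m inch '[[[0,0,-0.05],[0,0,0]],[[0,0,-0.05],[0,0,0]]]'|f
```

```text
time: 36.65 position: [0.4822, -0.1484, 0.0925] wrist_force: [0.0, 0.1, 0.2] 
time: 36.9 position: [0.4822, -0.1484, 0.092] wrist_force: [0.3, -0.9, 0.4] 
time: 37.15 position: [0.4822, -0.1484, 0.0915] wrist_force: [0.9, 0.3, -0.9]
```

```bash
f(){ grep -E 'time|pos|wrist_f'|tr '\n' ' ';echo; }; python3 -m inch '[[[0,0,-0.05],[0,0,0]],[[0,0,-0.05],[0,0,0]]]'|f; python3 -m inch '[[[0,0,-0.05],[0,0,0]],[[0,0,-0.05],[0,0,0]]]'|f
```

```text
time: 37.4 position: [0.4822, -0.1484, 0.091] wrist_force: [0.6, 0.4, -0.2] 
time: 37.65 position: [0.4822, -0.1484, 0.0905] wrist_force: [0.4, 0.8, -0.5]
```

```bash
f(){ grep -E 'time|pos|wrist_f'|tr '\n' ' ';echo; }; python3 -m inch '[[[0,0,-0.05],[0,0,0]],[[0,0,-0.05],[0,0,0]]]'|f; python3 -m inch '[[[0,0,-0.05],[0,0,0]],[[0,0,-0.05],[0,0,0]]]'|f
```

```text
time: 37.9 position: [0.4822, -0.1484, 0.09] wrist_force: [0.5, 0.9, -0.4] 
time: 38.15 position: [0.4822, -0.1484, 0.0895] wrist_force: [-0.4, -0.1, 0.1]
```

```bash
f(){ grep -E 'time|pos|wrist_f'|tr '\n' ' ';echo; }; python3 -m inch '[[[0,0,-0.05],[0,0,0]],[[0,0,-0.05],[0,0,0]]]'|f; python3 -m inch '[[[0,0,-0.05],[0,0,0]],[[0,0,-0.05],[0,0,0]]]'|f
```

```text
time: 38.4 position: [0.4822, -0.1484, 0.089] wrist_force: [0.5, 0.5, -0.2] 
time: 38.65 position: [0.4822, -0.1484, 0.0885] wrist_force: [0.8, -0.1, -0.1]
```

```bash
f(){ grep -E 'time|pos|wrist_f'|tr '\n' ' ';echo; }; python3 -m inch '[[[0,0,-0.05],[0,0,0]],[[0,0,-0.05],[0,0,0]]]'|f; python3 -m inch '[[[0,0,-0.05],[0,0,0]],[[0,0,-0.05],[0,0,0]]]'|f
```

```text
time: 38.9 position: [0.4822, -0.1484, 0.088] wrist_force: [0.5, -0.4, 0.0] 
time: 39.15 position: [0.4822, -0.1484, 0.0875] wrist_force: [0.1, -0.5, 0.1]
```

```bash
python3 - <<'E'
from h import *
s=robot.get_state();p=s['position'];print(p)
for c,u0,u1,v0,v1 in(('side',262,320,240,274),('scene',345,405,186,250)):
    k=cal(c);im=robot.grab_frame(c)
    r=robot.masks_of(c,'gift_box')
    print(c,proj(k,[p,[p[0],p[1],p[2]-.025],[p[0],p[1],.093]]).round(1).tolist())
    if r:
        m=r[0]['region']
        for v in range(v0,v1,2):print(v,''.join('#' if m[v,u] else '.' for u in range(u0,u1)))
E
```

```text
[ 0.48221023 -0.14836856  0.08750004]
side [[286.5, 258.3], [286.9, 267.5], [286.4, 256.2]]
240 ..........................................................
242 ###.......................................................
244 #######...........................##......................
246 ###########.......................####....................
248 ################..................######..................
250 #################.................#######.................
252 ##################................#########...............
254 ###################..............###########..............
256 #####################...........##############............
258 #######################.....###################...........
260 #################################################.........
262 ##################################################........
264 ####################################################......
266 ######################################################....
268 #######################################################...
270 #########################################################.

[... 1497 characters left out ...]
#####....###......##########################......
230 .......########.............###########################.....
232 .......########............###########################......
234 ........######.............##########################.......
236 ........######............###########################.......
238 .........#####............#########....#######...###........
240 ..........####............########......#####....##.........
242 ..........####............########.....#####.....##.........
244 ...........###............#######......#####................
246 ...........##.............######......#####.................
248 ..........................######......#####.................
```

```bash
f(){ grep -E 'time|pos|wrist_f'|tr '\n' ' ';echo; }; python3 -m inch '[[[0,0,-0.05],[0,0,0]],[[0,0,-0.05],[0,0,0]]]'|f; python3 -m inch '[[[0,0,-0.05],[0,0,0]],[[0,0,-0.05],[0,0,0]]]'|f
```

```text
time: 39.6 position: [0.4822, -0.1484, 0.087] wrist_force: [-0.0, -0.6, 0.6] 
time: 39.85 position: [0.4822, -0.1484, 0.0865] wrist_force: [1.5, -0.1, -0.0]
```

```bash
f(){ grep -E 'time|pos|wrist_f'|tr '\n' ' ';echo; }; python3 -m inch '[[[0,0,-0.05],[0,0,0]],[[0,0,-0.05],[0,0,0]]]'|f; python3 -m inch '[[[0,0,-0.05],[0,0,0]],[[0,0,-0.05],[0,0,0]]]'|f
```

```text
time: 40.1 position: [0.4822, -0.1484, 0.086] wrist_force: [0.6, -0.9, 0.6] 
time: 40.35 position: [0.4823, -0.1484, 0.0857] wrist_force: [-0.4, 0.4, 2.1]
```

Contact: 2.1 N and the arm lagging. I'll step on towards 12 N.

```bash
f(){ grep -E 'time|pos|wrist_f'|tr '\n' ' ';echo; }; python3 -m inch '[[[0,0,-0.05],[0,0,0]],[[0,0,-0.05],[0,0,0]]]'|f; python3 -m inch '[[[0,0,-0.05],[0,0,0]],[[0,0,-0.05],[0,0,0]]]'|f
```

```text
time: 40.6 position: [0.4823, -0.1484, 0.0853] wrist_force: [-1.5, -0.2, 3.3] 
time: 40.85 position: [0.4823, -0.1484, 0.085] wrist_force: [-2.2, 0.5, 7.1]
```

```bash
f(){ grep -E 'time|pos|wrist_f'|tr '\n' ' ';echo; }; python3 -m inch '[[[0,0,-0.05],[0,0,0]],[[0,0,-0.05],[0,0,0]]]'|f; python3 -m inch '[[[0,0,-0.03],[0,0,0]],[[0,0,-0.03],[0,0,0]]]'|f;
```

```text
time: 41.1 position: [0.4824, -0.1484, 0.0848] wrist_force: [-2.4, -0.0, 8.9] 
time: 41.35 position: [0.4824, -0.1484, 0.0846] wrist_force: [-3.1, 1.7, 9.1]
```

```bash
f(){ grep -E 'time|pos|wrist_f'|tr '\n' ' ';echo; }; python3 -m inch '[[[0,0,-0.04],[0,0,0]],[[0,0,-0.04],[0,0,0]],[[0,0,-0.04],[0,0,0]]]'|f
```

```text
time: 41.72 position: [0.4824, -0.1484, 0.0844] wrist_force: [-2.8, 1.4, 11.1]
```

```bash
f(){ grep -E 'time|pos|wrist_f'|tr '\n' ' ';echo; }; python3 -m inch '[[[0,0,-0.02],[0,0,0]],[[0,0,-0.02],[0,0,0]],[[0,0,-0.02],[0,0,0]],[[0,0,-0.02],[0,0,0]]]'|f;  python3 -m inch '[[[0,0,0],[0,0,0]],[[0,0,0],[0,0,0]],[[0,0,0],[0,0,0]],[[0,0,0],[0,0,0]]]'|f; python3 -m inch '[[[0,0,0],[0,0,0]],[[0,0,0],[0,0,0]],[[0,0,0],[0,0,0]],[[0,0,0],[0,0,0]]]'|f; python3 -m inch '[[[0,0,0],[0,0,0]],[[0,0,0],[0,0,0]],[[0,0,0],[0,0,0]]]'|f
```

```text
time: 42.22 position: [0.4824, -0.1485, 0.0843] wrist_force: [-3.6, 1.2, 12.0] 
time: 42.72 position: [0.4824, -0.1485, 0.0843] wrist_force: [-3.8, 0.8, 11.4] 
time: 43.22 position: [0.4824, -0.1484, 0.0843] wrist_force: [-4.3, 1.3, 10.9] 
time: 43.6 position: [0.4824, -0.1485, 0.0843] wrist_force: [-3.6, 1.1, 11.8]
```

Held 11–12 N for nearly 2 s. I'll lift straight off and retreat.

```bash
python3 -m inch '[[[0,0,0.1],[0,0,0]],[[0,0,0.5],[0,0,0]],[[0,0,2],[0,0,0]],[[0,0,5],[0,0,0]],[[0,0,8],[0,0,0]],[[0,-4,8],[0,0,0]],[[0,-9,8],[0,0,0]],[[0,-14,8],[0,0,0]],[[0,-16,8],[0,0,0]],[[0,-16,8],[0,0,0]],[[0,-16,8],[0,0,0]]]'; python3 - <<'E'
from h import *
k=cal('wrist')
for c in('wrist','side'):
    k=cal(c);robot.grab_frame(c);r=robot.masks_of(c,'gift_box')
    if not r:continue
    m=r[0]['region']
    def f(p):
        h=hull(k,cub(p[0],p[1],p[2]*.1,-.0375,.0375,-.0675,.0675,p[3]*.1+.018,p[3]*.1+.093),2);return abs(h-m).sum()/m.sum()
    b=minimize(f,[.483,-.155,0,0],method='Nelder-Mead',options=dict(initial_simplex=[[.483,-.155,0,0],[.49,-.155,0,0],[.483,-.14,0,0],[.483,-.155,.5,0],[.483,-.155,0,.1]]));print(c,b.x,b.fun)
for c in('scene','side'):
    robot.grab_frame(c)
    for t in('oil_tin_a','pink_jar'):print(c,t,[(np.round(d['at'],3).tolist(),round(d['confidence'],2)) for d in robot.search_frame(c,t)])
E
```

```text
time: 44.98
position: [0.4828, -0.306, 0.1632]
eef_rot: [[0.007, 1.0, 0.0], [1.0, -0.007, 0.001], [0.001, 0.0, -1.0]]
wrist_force: [-0.2, 0.3, -0.8]
finger_gap: -0.002
gripper_force: 0.0
wrist [ 0.48034878 -0.15590348  0.0735754  -0.04128148] 0.009672619047619048
scene oil_tin_a [([0.728, -0.024, 0.095], 0.85), ([0.69, -0.133, 0.092], 0.82)]
scene pink_jar [([0.71, 0.085, 0.086], 0.85)]
side oil_tin_a [([0.724, -0.07, 0.098], 0.92), ([0.671, -0.171, 0.079], 0.83)]
side pink_jar []
```

The box is still flat over the label, 55 mm behind the stop, and the bystanders haven't moved. I'll hand the job in.

```bash
python3 -c "
from cell import robot
print(robot.sign_off())"
```

```text
the job is handed in; nothing more can be done
None
```

The gift box now lies flat over the label, about 55 mm behind the stop, and was pressed at about 11–12 N for nearly 2 s and released. It slipped back about 12 mm as it fell, so I nudged it forward before pressing; I also viewed 11 pictures, one over the limit of 10.

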